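# Clamp a pillow-block bearing and couple the grease gun to its nipple

### The job

The bearing unit has been set in its holding fixture: push the handle of its cam clamp fully down first, so that the cam holds the unit's foot. Then take the grease gun out of its stand, press its coupler squarely onto the unit's tilted grease nipple until it snaps over the head and sits fully home, firmly but without forcing it, and finish like that: the gun still in the gripper, held pressed home against the coupler's spring. Leave the other parts on the bench where they are.

Things in the scene. Friction and masses are not known exactly. Their poses are not given: they have to be found in the camera images.
- fixture: Holding fixture, fixed: dark steel plate 110 x 190 mm, 12 mm thick, with low rails that keep the bearing unit in place and a steel cam clamp (handle with an eccentric cam between two cheeks) at one end. Origin: underside of the plate, below the bearing unit's centre; y runs from the bearing unit towards the clamp, z up. The plate spans y -0.085 to 0.105.
- clamp_handle (a joint): Angle of the cam clamp's handle: 0 = level, fully down, shut (a stop); starts 0.85 to 1.2 rad up. Its pivot is level, along the fixture's x axis, at fixture y 0.060, z 0.046; when down the handle points to fixture +y, away from the bearing unit. It stays where it is left, shut too; pushing it down takes a few newtons at the grip. From 0.7 rad on its cam squeezes the unit's foot.
- handle_grip (a point): Point on the centre line of the clamp handle's round black grip (17 mm thick), 85 mm from the handle's pivot; the grip's end is 117 mm from the pivot. y points along the handle, away from the pivot; z is square to the handle, on the side that is pushed (up when the handle is down); x is the pivot's direction. When shut the point is at height 0.046.
- block: Pillow-block bearing unit (grey cast housing, 140 mm long along its y, 38 mm wide, 71 mm high, 25 mm bore along its x, 0.8 kg), standing loose between the fixture's rails. Origin: centre of its underside; z up, y towards the clamp.
- nipple_tip (a point): Tip of the steel grease nipple on top of the bearing unit: 24.5 mm long, ball head of 9 mm diameter on a 5.6 mm neck, the upper 18.5 mm free above a 6 mm hexagon (15 mm across corners). z points outward along the nipple, which leans 35 degrees from vertical, away from the clamp (to the block's -y). The tip is 97 mm above the bench.
- gun_grip (a point): Centre of the grip zone of the push-type grease gun: round aluminium barrel, 36 mm diameter, about 0.5 kg, balanced close to this point, upright in its stand, coupler down. z points up along the gun to the dark end cap (39 mm diameter), whose top is 50 mm above this point; the coupler's mouth is 135 mm below it. In the stand it is 153 mm above the bench, 35 mm above the socket's rim.
- coupler_mouth (a point): Centre of the open mouth of the gun's coupler (steel, 26 mm diameter, four sprung jaws) at the gun's lower end; z up along the gun. A funnel 18 mm wide, narrowing within 5 mm to a 12 mm bore; the sprung seal and the jaws sit 6 mm deep. Pushed on squarely, the nipple's head meets them when the mouth is 6 mm past the nipple's tip; fully home is 18 mm past it.
- seal (a joint): How far the nipple has pushed back the sprung seal in the gun's coupler: 0 free, 0.012 m fully home (hard stop). The push needed rises to about 9 N at 0.0015 m, falls as the jaws snap over the head to about 4 N near 0.007, then the spring pushes back with 6 to 8 N from 0.009 to 0.012. Let go, the spring throws the coupler off again.
- gun: The grease gun (see gun_grip); origin at the coupler's mouth, z up along the gun, 185 mm long.
- gun_stand: The gun's stand, fixed: dark steel bracket, foot 100 x 100 mm, 94 mm high, with a round socket (49 mm outside, 39 mm inside, 24 mm deep) whose rim is 118 mm above the bench. The gun stands in it, 1.5 mm clear all round, nozzle through a hole below; it must rise 105 mm for the coupler to come clear. Origin: centre of the underside.
- impeller: Bystander: closed steel pump impeller, 128 mm diameter, 36 mm high, lying flat. Origin: centre of its underside.
- pipe_flange: Bystander: green pipe flange with a short neck, 110 mm diameter, 45 mm high. Origin: centre of its underside.
- ball_bearing: Bystander: steel ball bearing, 62 mm diameter, 16 mm high, lying flat beside the fixture. Origin: centre of its underside.
- wrench: Bystander: steel wrench, 200 mm long along its x, lying beside the fixture on the robot's side.
- bolt: Bystander: dark hexagon bolt, 75 mm long along its x, 24 mm head, lying beside the fixture on the far side.
- coupling_half: Bystander: dark steel shaft-coupling half with three claws, 64 mm diameter, 36 mm high. Origin: centre of its underside.
- grease_tin: Bystander: closed steel tin, 74 mm diameter, 85 mm high, on the same side of the bench as the gun's stand; the two may have changed places. Origin: centre of its underside.
There are look-alikes about, which are no part of the job. Of the things like the block, leave any that is black; of the rest the larger one is meant.

How it is judged:
On the way, in this order (a step that is already met when the one before it is completed fails the run):
1. the cam clamp is shut: its handle fully down (value of joint clamp_handle below 0.08 rad), for 0.2 s.
2. the coupler is snapped home on the nipple: seal pushed back more than 10.3 mm, gun square within 0.17 rad (value of joint seal above 0.0103 m and contact force between gun and block above 4 N and angle between the z axis of coupler_mouth and the z axis of nipple_tip, either way round below 0.17 rad and z of coupler_mouth in the frame of nipple_tip between -0.022 and -0.015 m and distance between coupler_mouth and nipple_tip below 0.024 m), for 0.2 s.
At the end, for the whole second after the job is handed in: Through the last second: clamp handle below 0.08 rad; unit within 10 mm of its place, upright; gun held still, seal pushed back over 10.3 mm, mouth 15 to 22 mm past the nipple's tip, square within 0.17 rad, pressing with 4 to 40 N, off stand and fixture (all of step 2 and value of joint clamp_handle below 0.08 rad and contact force between gun and block below 40 N and contact force between the fingers and gun above 2 N and contact force between gun and gun_stand below 0.1 N and contact force between gun and fixture below 0.1 N and distance of block from where it was at the start of the episode below 0.01 m and angle between block's own z axis and vertical below 0.06 rad and linear speed of gun below 0.02 m/s); the arm keeps its last pose, push and grip.
It fails at once if a bystander is pushed more than 30 mm from its place (distance of any of impeller, pipe_flange, ball_bearing, wrench, bolt, coupling_half, grease_tin from where it was at the start of the episode above 0.03 m).
It fails at once if the gun bears on the bearing unit with more than 60 N (the nipple would bend) (contact force between gun and block above 60 N).
It also fails if it takes over 61 s, if anything falls off the work surface, if the arm or the gripper's body presses on something with over 40 N, if the wrist force passes 120 N, or if a joint passes its speed limit or range.

### The arm

A 6-joint arm with a two-finger parallel gripper is mounted at the origin on the work surface. World frame = base frame: x ahead of the robot, y to its left, z up, the work surface at z = 0. Lengths are in m, angles in rad, forces in N, time in s.
With the tool pointing down it reaches from about 0.35 to 0.85 m from the base axis. Payload 8.1 kg.
Tool frame: the origin (TCP) lies on the centre line of the jaws, within the pads' length; the fingertips stand 8 mm ahead of it and the grasp point (between the pads) lies 11 mm behind it (manip.tip_extent is the distance from the TCP to the fingertips, in m); z points along the fingers, y is the line along which they close (so a half turn about z gives the same grasp; the last joint's range is limited). The gripper opens to 93 mm and grips with 3 to 60 N. Pads are 15 mm wide; open, the fingers measure 128 mm over their backs; the gripper's body (75 mm by 188 mm) begins 65 mm behind the grasp point.
Start: joints at [-1.4, 0.13, 1.488, -0, 1.523, -0.085], TCP at [0.152, -0.58, 0.227] pointing down, gripper open.
Joint ranges: [-2.96, 2.96], [-0.89, 2.26], [0.02, 2.5], [-1.34, 4.48], [0, 2.73], [-2.66, 2.66]. Speed limits (rad/s): [2.39, 2.39, 2.79, 3.14, 3.14, 3.14].

### API

Orientations are given as a unit quaternion [w, x, y, z].
In Python, from workcell import sensors, optics, order, manip gives the robot as it stands. The module is installed in compiled form; this text tells all that it offers.
- The arm moves only by the shell command python3 -m jog 'ROWS' [OPENING] [FORCE]. ROWS is JSON, a list of rows, each a list of 4 numbers: the shift along the tool's x, y, z in mm, then the turn about the tool's z in degrees. A call has 1 to 8 rows; each row shifts and turns the commanded pose from where the row before left it, along the tool's axes as they then stand; what a row does not reach is not made up. A row lasts 1/8 s, in which the tool goes at most 62.5 mm and 10.7 degrees, less where a joint would pass 70% of its speed; a pose out of reach is approached as far as the arm can. A call is refused whole if a number of a shift passes 62.5 or a number of a turn 10.7, either way. A call with a gripper value outside its range is refused whole. OPENING is the finger opening in mm, from 0 to 93, set as the call begins (- or left out, the last holds). The fingers move at their own pace and stop on an object; FORCE is the grip in N (left out, the last holds). Time passes only in rows, so rows that do not move let the fingers close. It gives the time, the measured TCP pose, the force, the opening and the grip force at its end, in the units of the state.
- sensors.read_state(): the state, without advancing time (a new reading comes with each control period).
- optics.read_camera(name): name is "scene" or "side" or "wrist"; returns (picture, depth): 420x560x3 uint8, red, green, blue; 420x560 float32, m along the optical axis (not along the pixel's ray), 0 where there is no reading.
- optics.camera_model(name): a dict with "fx", "fy", "cx", "cy" (pixels), "cam_to_world" (4x4, takes a point from camera to world coordinates); the wrist camera has in their place "T_tool_cam" (4x4, takes a point from camera to tool coordinates, whose origin is the TCP and whose axes are the flange's). Camera axes: x right, y down, z forward; pixel columns grow to the right and rows downward; lengths in m; the calibration is good to about 2 mm. A picture is of the moment at which its call begins: read the wrist's pose just before it. camera_model takes no time and is no camera call.
- order.close_job(): hands the job in; it is judged then, once.
The state is a dict: "t": time; "joint_positions": joint angles; "qvel": joint speeds; "tau": joint torques, N m; "tcp_pos": TCP position; "orientation": TCP orientation; "contact_force": force on the tool from outside, world axes, zero at the start; "wrist_torque": the same for the moment, N m; "finger_gap": finger opening in m; "finger_force": force on a finger pad.
Only numpy, scipy, OpenCV 4.12 (cv2) and the standard library are available. Lean on these libraries where they do the work, as an engineer would, in place of code of your own. Each camera call takes 0.05 s, during which the arm holds its last target. There are 200 camera calls.

## Working session

There is one attempt and no reset: what is moved stays moved. The work goes in short steps, Python scripts to look and compute and a shell command to move; the robot and the scene stay as the last step left them, time stands still between calls to the robot, and variables do not carry over. Pictures are saved under pics/ and viewed, at most 10 in all, crops included, and the job is handed in when it is done.

```bash
mkdir -p pics
cat > h.py <<'E'
import numpy as np, cv2
from workcell import sensors, optics, order, manip
from scipy.spatial.transform import Rotation as R
def rot(s=None):
    s=s or sensors.read_state(); q=s["orientation"]; return R.from_quat([q[1],q[2],q[3],q[0]]).as_matrix()
def shot(n,f):
    s=sensors.read_state(); im,d=optics.read_camera(n); m=optics.camera_model(n)
    if n=="wrist":
        T=np.eye(4);T[:3,:3]=rot(s);T[:3,3]=s["tcp_pos"];T=T@m["T_tool_cam"]
    else: T=np.array(m["cam_to_world"])
    K=[m[k] for k in("fx","fy","cx","cy")]
    np.savez("pics/"+f,im=im,d=d,T=T,K=K); cv2.imwrite(f"pics/{f}.png",im[:,:,::-1])
def cloud(f):
    z=np.load(f"pics/{f}.npz"); d=z["d"];fx,fy,cx,cy=z["K"];v,u=np.mgrid[:d.shape[0],:d.shape[1]]
    p=np.stack([(u-cx)/fx*d,(v-cy)/fy*d,d],-1)@z["T"][:3,:3].T+z["T"][:3,3]
    p[d==0]=np.nan
    return z["im"],p
def px(f,pts):
    _,p=cloud(f)
    for u,v in pts: print((u,v),np.nanmedian(p[v-1:v+2,u-1:u+2].reshape(-1,3),0).round(4))
E
python3 -c "
from h import *
shot('scene','s0');shot('side','d0')
a=cv2.imread('pics/s0.png');b=cv2.imread('pics/d0.png');print(rot().round(3),manip.tip_extent)
for n in('scene','side','wrist'):print(optics.camera_model(n))"
```

```text
[[ 0.967  0.253 -0.   ]
 [ 0.253 -0.967  0.002]
 [ 0.    -0.002 -1.   ]] 0.008
{'fx': 459.4270027729908, 'fy': 459.4270027729908, 'cx': 275.53466820453076, 'cy': 206.3234717994176, 'cam_to_world': array([[-0.62439967,  0.6652161 , -0.40940517,  0.96078907],
       [ 0.78110423,  0.53101497, -0.32848025,  0.37033724],
       [-0.00111008, -0.52489107, -0.85116869,  1.02880119],
       [ 0.        ,  0.        ,  0.        ,  1.        ]])}
{'fx': 406.01390623994996, 'fy': 406.01390623994996, 'cx': 281.5283923007493, 'cy': 210.01051216697613, 'cam_to_world': array([[ 0.98007699, -0.15843659,  0.11977874,  0.39955105],
       [-0.19857754, -0.76947567,  0.60702072, -0.59560116],
       [-0.00400746, -0.61871241, -0.78560734,  0.89980805],
       [ 0.        ,  0.        ,  0.        ,  1.        ]])}
{'fx': 349.215073704509, 'fy': 349.215073704509, 'cx': 283.36919411078503, 'cy': 204.60208692767094, 'T_tool_cam': array([[ 2.77200926e-04, -9.57668385e-01, -2.87873560e-01,
         7.92031309e-02],
       [ 9.99999959e-01,  2.43202368e-04,  1.53865103e-04,
         1.05102416e-03],
       [-7.73402127e-05, -2.87873591e-01,  9.57668413e-01,
        -1.58233670e-01],
       [ 0.00000000e+00,  0.00000000e+00,  0.00000000e+00,
         1.00000000e+00]])}
```

View pics/s0.png

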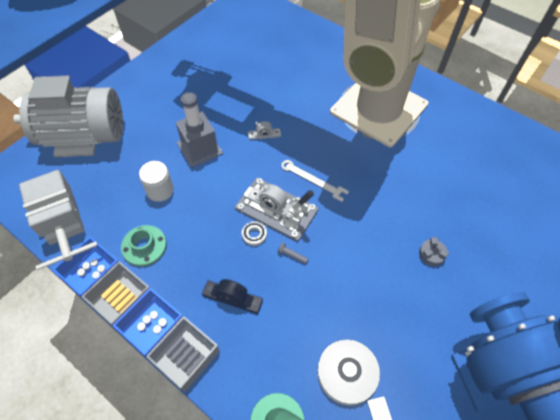

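View pics/d0.png

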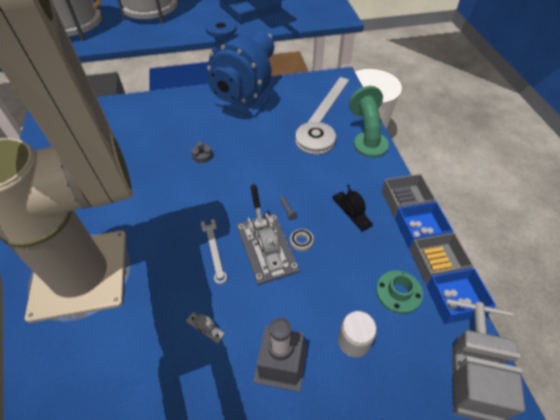

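The scene shows the fixture at (277,207), with its raised handle at (307,197), and the gun in its stand at (190,105). The tin is at (156,181). In the side view the fixture is at (267,248), the handle at (255,193) and the gun cap at (280,327).

```bash
python3 -c "
from h import *
a=cv2.imread('pics/s0.png')[165:245,225:335];b=cv2.imread('pics/d0.png')[175:285,225:315]
cv2.imwrite('pics/c1.png',np.hstack([cv2.resize(a,(440,320),interpolation=3),cv2.resize(b,(360,440),interpolation=3)[:320]]) )
b=cv2.resize(b,(360,440),interpolation=3);o=np.zeros((440,800,3),np.uint8);o[:320,:440]=cv2.resize(a,(440,320),interpolation=3);o[:,440:]=b;cv2.imwrite('pics/c1.png',o)
for f in('s0','d0'):
  im,p=cloud(f)
  q=p.reshape(-1,3);
  for lo,hi in((0.008,0.016),(0.192,0.212)):
    m=(q[:,2]>lo)&(q[:,2]<hi)&(q[:,0]>0.2)&(q[:,0]<0.8)&(abs(q[:,1])<.5); 
    if lo>.1: print(f,m.sum(),np.median(q[m],0) if m.any() else 0, q[m].min(0),q[m].max(0))
px('s0',[(190,97),(188,98),(192,98)]);px('d0',[(280,327),(277,325),(282,328)])
"
```

```text
s0 176 [ 0.45350835 -0.31160226  0.20121108] [ 0.43219389 -0.33567155  0.19202186] [ 0.47029147 -0.29601148  0.20638451]
d0 395 [ 0.44985889 -0.31986682  0.20244431] [ 0.43067491 -0.33714721  0.19240419] [ 0.47007338 -0.29792123  0.20699574]
(190, 97) [ 0.4475 -0.3121  0.2035]
(188, 98) [ 0.4526 -0.3133  0.2038]
(192, 98) [ 0.4473 -0.306   0.2026]
(280, 327) [ 0.4505 -0.3171  0.2033]
(277, 325) [ 0.4458 -0.3123  0.2033]
(282, 328) [ 0.4536 -0.3189  0.2033]
```

View pics/c1.png

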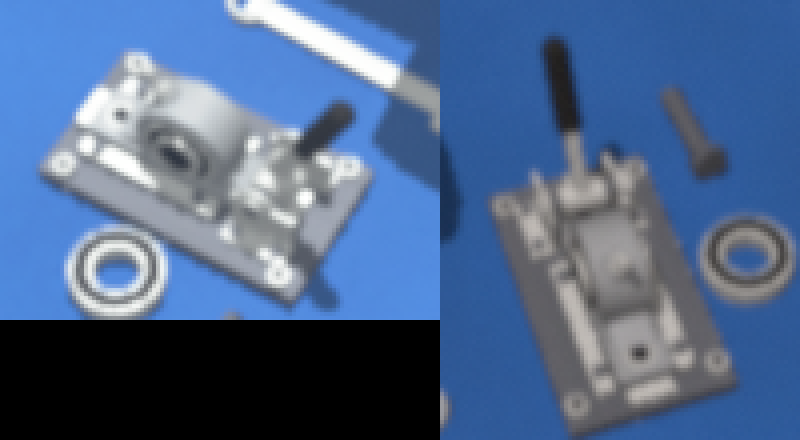

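The crop shows the fixture plate corners, the handle up at the clamp end and the nipple on the housing's far slope. I'll intersect the plate corners with z=0.012.

```bash
python3 -c "
from h import *
def ray(f,u,v,z):
    a=np.load(f'pics/{f}.npz');fx,fy,cx,cy=a['K'];T=a['T'];d=T[:3,:3]@[(u-cx)/fx,(v-cy)/fy,1];return T[:3,3]+d*(z-T[2,3])/d[2]
# order: clamp-left(robot side), clamp-right, far-right, far-left
S=[ray('s0',*c,.012)[:2] for c in((318,208.75),(297.5,241.25),(235,208.75),(256.25,178.75))]
D=[ray('d0',*c,.012)[:2] for c in((238,226.75),(276.25,215),(298.75,271.25),(260,283.75))]
for C in(S,D):
    C=np.array(C);print(C.round(3),C.mean(0).round(4));
    y=(C[0]+C[1]-C[2]-C[3]);print(np.linalg.norm(y)/2,np.arctan2(y[1],y[0]))
    x=C[1]+C[2]-C[0]-C[3];print(np.linalg.norm(x)/2,np.arctan2(x[1],x[0])+np.pi/2)
for f in('s0','d0'):
    im,p=cloud(f);q=p.reshape(-1,3);c=im.reshape(-1,3).max(1)
    m=(q[:,2]>.05)&(c<70)&(q[:,0]>.3)&(q[:,0]<.6)&(abs(q[:,1])<.16);qq=q[m];print(f,m.sum(),np.c_[qq,c[m]][np.argsort(qq[:,2])][::6].round(3))
    m=(q[:,2]>.085)&(q[:,2]<.1)&(q[:,0]>.3)&(q[:,0]<.6)&(abs(q[:,1])<.12);print(q[m].round(4)[:12])
"
```

```text
[[ 0.409  0.069]
 [ 0.517  0.084]
 [ 0.543 -0.1  ]
 [ 0.436 -0.117]] [ 0.4763 -0.016 ]
0.1867261312579717 1.7126390686143382
0.10909718838961424 1.724788920711428
[[ 0.409  0.058]
 [ 0.517  0.076]
 [ 0.538 -0.108]
 [ 0.438 -0.123]] [ 0.4756 -0.0244]
0.18440230988422998 1.7090774013904997
0.10575970459127385 1.728604266421187
s0 38 [[ 4.96e-01 -3.00e-02  5.10e-02  6.60e+01]
 [ 4.69e-01  5.30e-02  1.10e-01  6.50e+01]
 [ 4.68e-01  6.10e-02  1.20e-01  6.50e+01]
 [ 4.67e-01  6.50e-02  1.26e-01  6.80e+01]
 [ 4.68e-01  6.80e-02  1.35e-01  6.90e+01]
 [ 4.68e-01  6.80e-02  1.40e-01  6.50e+01]
 [ 4.66e-01  6.90e-02  1.46e-01  6.80e+01]]
[[ 0.4774 -0.0634  0.0965]
 [ 0.4752 -0.062   0.0952]
 [ 0.4809 -0.0636  0.0959]
 [ 0.4796 -0.0615  0.0962]
 [ 0.4786 -0.0591  0.0974]
 [ 0.4776 -0.0567  0.0985]
 [ 0.4813 -0.0635  0.0921]
 [ 0.4802 -0.0611  0.0931]
 [ 0.4791 -0.0588  0.0939]
 [ 0.4793 -0.0553  0.0973]
 [ 0.483  -0.0588  0.094 ]
 [ 0.4813 -0.057   0.0936]]
d0 112 [[4.58e-01 4.60e-02 9.90e-02 6.80e+01]
 [4.69e-01 4.90e-02 1.05e-01 6.90e+01]
 [4.66e-01 4.80e-02 1.07e-01 3.70e+01]
 [4.66e-01 4.80e
[... 197 characters left out ...]
2 1.27e-01 3.50e+01]
 [4.61e-01 5.60e-02 1.30e-01 3.40e+01]
 [4.59e-01 5.50e-02 1.32e-01 3.70e+01]
 [4.62e-01 5.60e-02 1.37e-01 3.30e+01]
 [4.65e-01 5.80e-02 1.38e-01 3.70e+01]
 [4.65e-01 6.10e-02 1.42e-01 4.40e+01]
 [4.60e-01 6.00e-02 1.44e-01 3.40e+01]
 [4.59e-01 6.50e-02 1.47e-01 3.60e+01]
 [4.59e-01 6.50e-02 1.51e-01 3.80e+01]
 [4.61e-01 6.30e-02 1.53e-01 3.70e+01]
 [4.57e-01 6.80e-02 1.55e-01 5.40e+01]]
[[0.4684 0.0472 0.0991]
 [0.4709 0.0474 0.0982]
 [0.4555 0.0468 0.0989]
 [0.4579 0.0458 0.0995]
 [0.4653 0.0443 0.0994]
 [0.4551 0.0451 0.097 ]
 [0.4575 0.0436 0.0982]
 [0.4623 0.0418 0.0992]
 [0.4649 0.0417 0.0987]
 [0.4674 0.0419 0.0978]
 [0.4573 0.0446 0.0929]
 [0.4596 0.0417 0.0959]]
```

```bash
python3 -m jog '[[0,0,-4,-10.4],[0,0,-4,-10.4],[0,0,-4,-10.4],[0,0,-4,-10.4],[0,0,-4,-10.4],[0,0,-4,-10.4],[0,0,-4,-10.4],[0,0,-4,-10.4]]' 0
cat >> h.py <<'E'
YAW=1.713; U=np.array([np.cos(YAW),np.sin(YAW),0]); X=np.array([U[1],-U[0],0]); Z=np.array([0,0,1.])
O=np.array([.4774,-.0304,0])
def fix(x,y,z): return O+x*X+y*U+z*Z
def to(t):
    s=sensors.read_state(); r=rot(s)
    print("tool mm",(r.T@(np.array(t)-s["tcp_pos"])*1e3).round(1),"yaw",np.arctan2(r[1,0],r[0,0]).round(4),"tilt",r[:,2].round(3),"F",np.round(s["contact_force"],1),"t",s["t"])
E
python3 -c "
from h import *
for th in (1.25,.9,.6,.3,0):
    r=.095;y=.06+r*np.cos(th)-.0085*np.sin(th)-.0075;z=.046+r*np.sin(th)+.0085*np.cos(th)+.008
    print(th,round(y,4),round(z,4))
to(fix(0,.02,.2))"
```

```text
t: 1.1
tcp_pos: [0.1518, -0.5802, 0.2581]
orientation: [-0.0, 0.655, 0.756, 0.0]
contact_force: [0.4, 0.3, 0.5]
finger_gap: 0.0179
finger_force: 0.0
1.25 0.0744 0.1468
0.9 0.1049 0.1337
0.6 0.1261 0.1147
0.3 0.1407 0.0902
0 0.1475 0.0625
tool mm [517.6 400.7  58.7] yaw 1.7139 tilt [-0.     0.001 -1.   ] F [0.4 0.3 0.5] t 1.1
```

```bash
python3 -m jog '[[40,40,0,0],[50,45,0,0],[55,45,0,0],[55,45,0,0],[55,45,0,0],[55,45,0,0],[55,45,0,0],[55,45,0,0]]'
python3 -m jog '[[50,30,0,0],[40,16,0,0],[8,0,0,0],[0,0,0,0]]'
python3 -c "
from h import *
to(fix(0,.02,.25)); shot('wrist','w1')
im,p=cloud('w1');im=cv2.resize(im,(800,600),interpolation=3);cv2.imwrite('pics/w1.png',im[:,:,::-1])"
```

```text
t: 2.1
tcp_pos: [0.4172, -0.1617, 0.2585]
orientation: [0.0, 0.657, 0.754, 0.0]
contact_force: [1.2, 0.3, 0.3]
finger_gap: -0.0002
finger_force: 0.0
t: 2.6
tcp_pos: [0.4485, -0.0602, 0.2584]
orientation: [-0.0, 0.657, 0.754, -0.0]
contact_force: [0.1, -0.1, 0.1]
finger_gap: 0.0004
finger_force: 0.0
tool mm [45.6 32.7  8.4] yaw 1.7092 tilt [-0.001 -0.    -1.   ] F [ 0.1 -0.1  0.1] t 2.6
```

View pics/w1.png

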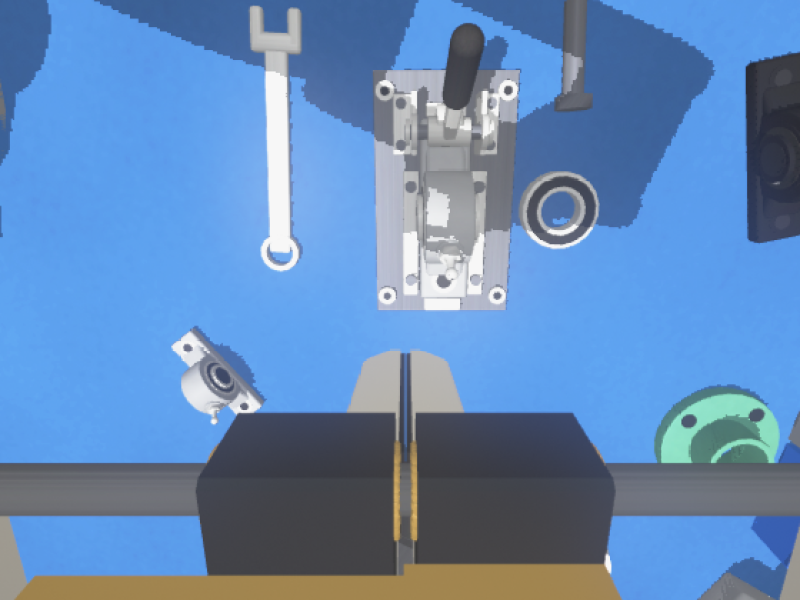

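The wrist view shows the plate corners at (374,70), (521,70), (505,310) and (378,309). The handle end is near (468,38) and the nipple head near (452,272).

```bash
python3 -c "
from h import *
def ray(f,u,v,z):
    a=np.load(f'pics/{f}.npz');fx,fy,cx,cy=a['K'];T=a['T'];d=T[:3,:3]@[(u-cx)/fx,(v-cy)/fy,1];return T[:3,3]+d*(z-T[2,3])/d[2]
C=np.array([ray('w1',u*.7,v*.7,.012)[:2] for u,v in((374,70),(521,70),(505,310),(378,309))])
y=C[0]+C[1]-C[2]-C[3];x=C[1]+C[2]-C[0]-C[3];print(C.round(4),np.linalg.norm(y)/2,np.linalg.norm(x)/2,np.arctan2(y[1],y[0]),np.arctan2(x[1],x[0])+np.pi/2)
c=C.mean(0)-.01*U[:2];print('origin',c)
im,p=cloud('w1');q=p.reshape(-1,3);f=(q-[*c,0]);f=np.c_[f@X,f@U,f[:,2]]
m=(im.reshape(-1,3).max(1)<70)&(abs(f[:,0])<.04)&(f[:,1]>.06)&(f[:,1]<.2)&(f[:,2]>.08);print('handle',m.sum(),f[m][np.argsort(f[m][:,2])][::60].round(3))
m=(abs(f[:,0])<.02)&(f[:,1]>-.06)&(f[:,1]<0.0)&(f[:,2]>.085);print('nip',f[m].round(4))
m=(abs(f[:,0])<.03)&(abs(f[:,1])<.04)&(f[:,2]>.06)&(f[:,2]<.08);print('block',f[m].mean(0),f[m].min(0),f[m].max(0))
"
```

```text
[[ 0.4067  0.0659]
 [ 0.5154  0.0811]
 [ 0.5406 -0.1065]
 [ 0.4327 -0.1206]] 0.18877693734475126 0.10925935473525107 1.7070233799376469 1.7052605112041754
origin [ 0.47525152 -0.02991746]
handle 63 [[0.005 0.086 0.127]
 [0.006 0.102 0.151]]
nip [[ 0.0017 -0.0161  0.0851]
 [-0.0032 -0.0168  0.0862]
 [-0.0022 -0.017   0.0851]
 ...
 [-0.0032 -0.0058  0.3642]
 [-0.0029 -0.006   0.364 ]
 [-0.0033 -0.0049  0.365 ]]
block [-0.00306673  0.00831248  0.07185921] [-0.02304301 -0.03088562  0.06000299] [0.02077524 0.03241048 0.0799966 ]
```

```bash
sed -i 's/^YAW=1.713/YAW=1.707/; s/^O=.*/O=np.array([.4755,-.0299,0])/' h.py; python3 -c "
from h import *
to(fix(.004,.05,.150))
m=lambda:0
im,p=cloud('w1');q=p.reshape(-1,3);f=q-O;f=np.c_[f@X,f@U,f[:,2]]
m=(abs(f[:,0])<.02)&(f[:,1]>-.08)&(f[:,1]<-.01)&(f[:,2]>.084)&(f[:,2]<.12);print('nip',m.sum(),f[m].mean(0),f[m][f[m][:,2].argmax()],f[m].min(0),f[m].max(0))
"
```

```text
tool mm [ 77.1  35.1 108.4] yaw 1.7079 tilt [-0. -0. -1.] F [-0.9 -0.3 -0.3] t 2.65
nip 168 [-0.00118124 -0.0251201   0.09053632] [-0.00025713 -0.0304323   0.09873073] [-0.00699102 -0.0355151   0.08405043] [ 0.00368752 -0.01524152  0.09873073]
```

```bash
python3 -m jog '[[25,15,30,0],[26,15,39,0],[26,5,39,0],[0,0,0,0],[24,0,3,0],[15,0,6,0],[16,0,7,0],[0,0,0,0]]'
python3 -m jog '[[10,0,10,0],[11,0,10,0],[8,0,12,0],[7,0,13,0],[4,0,14,0],[3,0,14,0],[0,0,2,0],[0,0,0,0]]'
python3 -c "
from h import *
to(fix(.004,.1475,.0605))"
```

```text
t: 3.65
tcp_pos: [0.4651, 0.0757, 0.1343]
orientation: [-0.0, 0.657, 0.754, -0.0]
contact_force: [0.5, 0.6, -0.1]
finger_gap: 0.0003
finger_force: 0.0
t: 4.65
tcp_pos: [0.46, 0.1177, 0.0597]
orientation: [0.0, 0.657, 0.754, 0.0]
contact_force: [-0.2, -1.0, 9.4]
finger_gap: 0.0003
finger_force: 4.4
tool mm [-0.8 -0.7 -0.8] yaw 1.7078 tilt [ 0.001 -0.    -1.   ] F [-0.2 -1.   9.4] t 4.65
```

```bash
python3 -m jog '[[0,0,2,0],[0,0,2,0],[0,0,0,0]]'; python3 -m jog '[[0,0,1,0],[0,0,0,0]]'
```

```text
t: 5.03
tcp_pos: [0.4611, 0.1181, 0.0575]
orientation: [0.001, 0.657, 0.754, 0.001]
contact_force: [-4.4, -1.1, 21.0]
finger_gap: 0.0004
finger_force: 10.4
t: 5.28
tcp_pos: [0.4613, 0.1181, 0.0568]
orientation: [0.001, 0.657, 0.754, 0.001]
contact_force: [-4.4, -0.9, 23.5]
finger_gap: 0.0002
finger_force: 11.4
```

```bash
python3 -m jog '[[0,0,-15,0],[0,0,-50,0],[0,0,-60,0],[-60,0,-60,0],[-62,0,-10,0],[-60,0,0,0],[-20,0,0,0],[0,0,0,0]]' 75
python3 -c "
from h import *
to([.4505,-.3175,.25]);shot('wrist','w2')
im,p=cloud('w2');q=p.reshape(-1,3);f=q-O;f=np.c_[f@X,f@U,f[:,2]]
m=(im.reshape(-1,3).max(1)<70)&(abs(f[:,0])<.03)&(f[:,1]>.1)&(f[:,1]<.2)&(f[:,2]>.03)&(f[:,2]<.2);h=f[m];print(m.sum(),h[np.argsort(h[:,1])][::40].round(4))
m=(abs(f[:,0])<.02)&(f[:,1]>-.08)&(f[:,1]<-.01)&(f[:,2]>.084)&(f[:,2]<.12);print('nip',m.sum(),f[m].mean(0),f[m][f[m][:,2].argmax()],f[m].min(0),f[m].max(0))
a=im[60:260,180:420];cv2.imwrite('pics/w2c.png',cv2.resize(a,(720,600),interpolation=3)[:,:,::-1])
"
```

```text
t: 6.28
tcp_pos: [0.4843, -0.0675, 0.2324]
orientation: [-0.001, 0.658, 0.753, -0.001]
contact_force: [0.2, 0.7, 0.3]
finger_gap: 0.0734
finger_force: 0.0
tool mm [-243.2  -67.   -17.7] yaw 1.705 tilt [-0.002  0.001 -1.   ] F [0.2 0.7 0.3] t 6.275
115 [[ 0.0031  0.1077  0.0506]
 [ 0.0031  0.1149  0.0537]
 [-0.01    0.12    0.0485]]
nip 189 [-0.00107001 -0.02534233  0.09085019] [-0.00057045 -0.03293602  0.09859827] [-0.00601581 -0.03462486  0.08414739] [ 0.00467511 -0.01553088  0.09859827]
```

View pics/w2c.png

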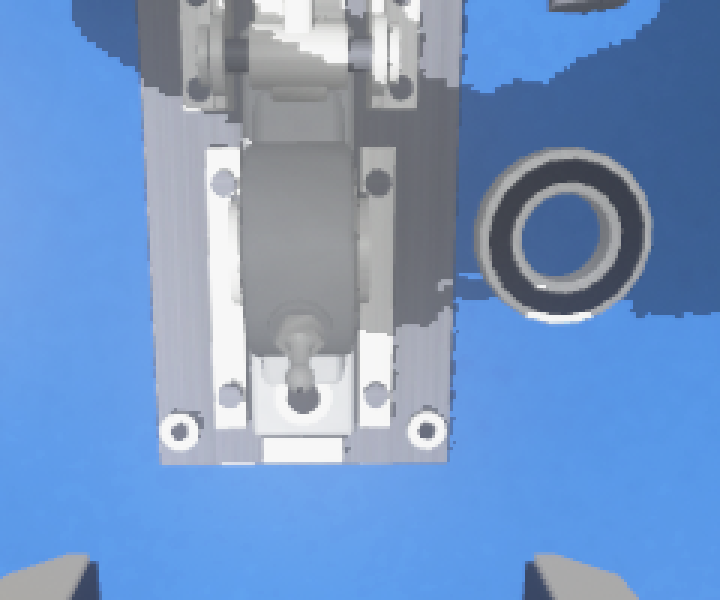

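The handle is level at a height of 0.0537, so the clamp is shut. The nipple head is at crop (300,375). Next is the gun.

```bash
python3 -m jog '[[-30,-8,-25,0],[-50,-15,0,0],[-55,-15,0,0],[-55,-15,0,0],[-35,-10,0,0],[-18,-4,0,0],[0,0,0,0]]'
python3 -c "
from h import *
a=np.load('pics/w2.npz');fx,fy,cx,cy=a['K'];T=a['T'];d=T[:3,:3]@[(280-cx)/fx,(185-cy)/fy,1];c=T[:3,3]+d*(.0933-T[2,3])/d[2];f=c-O;print('ball fix',f@X,f@U,'world',c)
shot('wrist','w3');im,p=cloud('w3');q=p.reshape(-1,3)
m=(q[:,2]>.195)&(q[:,2]<.21)&(abs(q[:,0]-.45)<.04)&(abs(q[:,1]+.3175)<.04);h=q[m];g=(h.min(0)+h.max(0))/2;print(m.sum(),h.min(0),h.max(0),h.mean(0))
(c2,r)=cv2.minEnclosingCircle(h[:,:2].astype(np.float32));print(c2,r)
to([*c2,.142])"
```

```text
t: 7.2
tcp_pos: [0.452, -0.3157, 0.2582]
orientation: [-0.001, 0.657, 0.754, 0.0]
contact_force: [-1.2, -0.6, 0.1]
finger_gap: 0.0749
finger_force: 0.0
ball fix -0.0006168272379177761 -0.03066884792436498 world [ 0.47905319 -0.06036857  0.0933    ]
2644 [ 0.43033908 -0.33757223  0.19500449] [ 0.47015153 -0.29748379  0.20514108] [ 0.44987026 -0.31568206  0.20157109]
(0.4500499963760376, -0.3176400363445282) 0.020493123680353165
tool mm [ -2.5  -2.5 116.4] yaw 1.7085 tilt [-0.     0.001 -1.   ] F [-0.2  0.2  0.1] t 7.25
```

```bash
python3 -m jog '[[-2,-2,30,0],[0,0,40,0],[0,0,36,0],[0,0,10,0],[0,0,0,0],[0,0,0,0]]'
python3 -m jog '[[0,0,0,0],[0,0,0,0],[0,0,0,0],[0,0,0,0],[0,0,0,0],[0,0,0,0]]' 20 30
```

```text
t: 8.0
tcp_pos: [0.4513, -0.3188, 0.1449]
orientation: [0.001, 0.657, 0.754, 0.0]
contact_force: [-0.6, 1.2, 1.1]
finger_gap: 0.0751
finger_force: 0.0
t: 8.75
tcp_pos: [0.4502, -0.3185, 0.1429]
orientation: [0.0, 0.657, 0.754, 0.0]
contact_force: [0.7, 0.2, 1.0]
finger_gap: 0.0376
finger_force: 30.0
```

```bash
python3 -m jog '[[0,0,-10,0],[0,0,-20,0],[0,0,-25,0],[0,0,-20,0],[0,0,-12,0],[0,0,-3,0],[0,0,0,0]]'
python3 -m jog '[[-6.5,0,0,0],[-10,0,-0.5,0],[-10,0,0,0],[-10,0,1,0],[-9.5,0,1.5,0],[0,0,0,0]]'
python3 -m jog '[[-9.5,0,2.5,0],[-9.5,0,3,0],[-9,0,4,0],[-8.5,0,4.5,0],[0,0,0,0]]'
python3 -m jog '[[-6,0,-8,0],[-17,0,-25,0],[-17,0,-25,0],[-10,0,-15,0],[0,0,0,0]]'
python3 -c "
from h import *
to([.45,-.3176,.25]);shot('side','d1');shot('scene','s1');shot('wrist','w4')
a=cv2.imread('pics/d1.png')[220:420,180:400];b=cv2.imread('pics/w4.png');o=np.zeros((500,800,3),np.uint8);o[:364,:400]=cv2.resize(a,(400,364),interpolation=3);o[:300,400:]=cv2.resize(b,(400,300));cv2.imwrite('pics/c4.png',o)"
```

```text
t: 9.62
tcp_pos: [0.4499, -0.3183, 0.2322]
orientation: [-0.0, 0.657, 0.754, 0.0]
contact_force: [-0.0, -0.0, -4.9]
finger_gap: 0.0378
finger_force: 30.0
t: 10.38
tcp_pos: [0.4563, -0.3647, 0.2305]
orientation: [-0.0, 0.657, 0.754, 0.0]
contact_force: [1.5, 1.2, -3.6]
finger_gap: 0.0374
finger_force: 30.0
t: 11.0
tcp_pos: [0.4611, -0.4005, 0.2159]
orientation: [-0.001, 0.657, 0.754, 0.0]
contact_force: [0.6, 1.4, -4.0]
finger_gap: 0.0375
finger_force: 30.0
t: 11.62
tcp_pos: [0.4687, -0.4512, 0.2921]
orientation: [0.002, 0.657, 0.754, -0.0]
contact_force: [0.6, 0.5, -4.7]
finger_gap: 0.0377
finger_force: 30.0
tool mm [135.   -0.4  41.7] yaw 1.7072 tilt [ 0.002 -0.003 -1.   ] F [ 0.6  0.5 -4.7] t 11.625
```

View pics/c4.png

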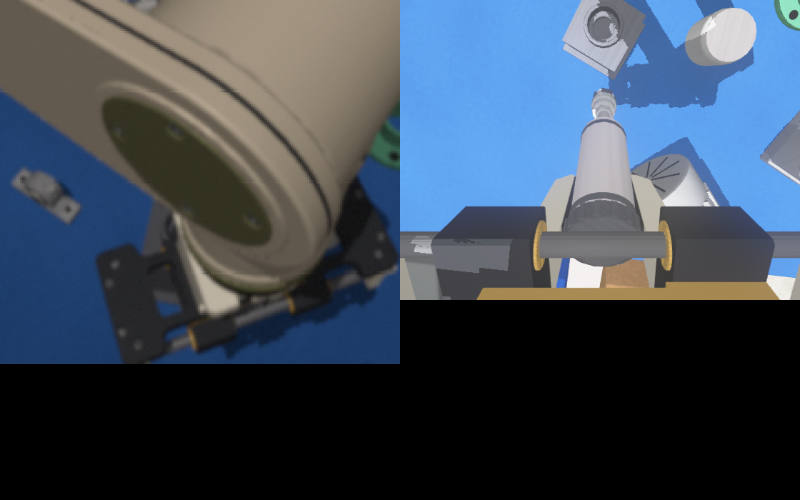

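The gun is tilted in the grip and clear of the stand. In the wrist view the barrel runs from (603,210) up to the coupler mouth at (603,92). I'll fit the axis.

```bash
cat >> h.py <<'E'
from scipy.optimize import least_squares
def gunfit(f):
    z=np.load(f"pics/{f}.npz");d=z["d"];fx,fy,cx,cy=z["K"];v,u=np.mgrid[:420,:560]
    T=np.array(optics.camera_model("wrist")["T_tool_cam"])
    p=np.stack([(u-cx)/fx*d,(v-cy)/fy*d,d],-1)@T[:3,:3].T+T[:3,3]
    G=np.array([0,0,-.011]);a0=np.array([np.sin(.61),0,np.cos(.61)])
    q=p[d>0]; a=a0; c=G.copy()
    for k in range(4):
        s=(q-c)@a; r=np.linalg.norm(q-c-np.outer(s,a),axis=1)
        b=q[(s>.025)&(s<.075)&(r<.0205)&(r>.013)]
        def res(x):
            aa=np.array([x[0],x[1],np.sqrt(1-x[0]**2-x[1]**2)]);w=b-np.array([x[2],x[3],G[2]]);return np.linalg.norm(w-np.outer(w@aa,aa),axis=1)-.018
        o=least_squares(res,[a[0],a[1],c[0],c[1]],loss="soft_l1",f_scale=.001);x=o.x
        a=np.array([x[0],x[1],np.sqrt(1-x[0]**2-x[1]**2)]);c=np.array([x[2],x[3],G[2]])
    s=(q-c)@a; r=np.linalg.norm(q-c-np.outer(s,a),axis=1)
    n=(s>.1)&(s<.16)&(r<.02)
    print("n",len(b),"rms",np.sqrt(np.mean(res(x)**2)),"axis",a.round(4),"tilt deg",np.degrees(np.arctan2(a[0],a[2])).round(2),"side deg",np.degrees(np.arcsin(a[1])).round(2),"c",c.round(4),"end s",np.percentile(s[n],[90,97,99.5]).round(4),n.sum())
    ss=np.arange(.02,.14,.01)
    for t in ss:
        k=(abs(s-t)<.003)&(r<.025);
        if k.sum()>3: print(t.round(3),k.sum(),r[k].mean().round(4),end="; ")
    print(); return a,c
E
python3 -c "
from h import *
gunfit('w4')"
```

```text
n 1672 rms 0.0003417445063023074 axis [0.2979 0.0085 0.9546] tilt deg 17.33 side deg 0.49 c [ 0.0116 -0.0008 -0.011 ] end s [0.1279 0.1325 0.1339] 824
0.02 435 0.0181; 0.03 383 0.018; 0.04 339 0.0179; 0.05 240 0.0183; 0.06 8 0.0166; 0.08 23 0.0053; 0.09 160 0.0062; 0.1 345 0.0094; 0.11 219 0.0114; 0.12 81 0.0122; 0.13 82 0.0114;
```

```bash
python3 -c "
from h import *
_,p=cloud('w4');z=np.load('pics/w4.npz');T=z['T']@np.linalg.inv(np.array(optics.camera_model('wrist')['T_tool_cam']))
q=(p-T[:3,3])@T[:3,:3]
for v in range(116,320,8):
    r=q[v,230:345]; m=(abs(r[:,1])<.03)&(r[:,2]<.13)
    if m.any(): i=np.where(m)[0]; k=r[m];j=k[:,2].argmin(); print(v,i.min()+230,i.max()+230,'y',k[:,1].min().round(4),k[:,1].max().round(4),'mid',np.median(k[abs(k[:,1]-np.median(k[:,1]))<.003],0).round(4))
"
```

```text
124 282 290 y -0.002 0.004 mid [0.0617 0.001  0.1099]
132 271 298 y -0.0104 0.0102 mid [ 0.0572 -0.0002  0.0941]
140 269 302 y -0.0116 0.013 mid [0.0526 0.0004 0.0846]
148 268 302 y -0.0121 0.0125 mid [0.0476 0.0001 0.0809]
156 269 300 y -0.0111 0.0106 mid [ 0.0432 -0.0003  0.0742]
164 273 298 y -0.0084 0.0093 mid [0.0448 0.001  0.0351]
172 262 306 y -0.0133 0.0117 mid [ 0.042  -0.0007  0.0264]
180 257 312 y -0.016 0.015 mid [ 0.0395 -0.0005  0.0181]
188 254 315 y -0.0176 0.0166 mid [ 0.0372 -0.0005  0.0103]
196 253 316 y -0.0183 0.0166 mid [ 0.0352 -0.0006  0.0026]
204 253 317 y -0.0168 0.0167 mid [ 0.0332 -0.0004 -0.004 ]
212 251 318 y -0.0174 0.0166 mid [ 0.0312 -0.0006 -0.0099]
220 250 319 y -0.0174 0.0164 mid [ 0.0294 -0.0006 -0.0157]
228 249 320 y -0.0173 0.0164 mid [ 0.0277 -0.0006 -0.0208]
236 248 321 y -0.0172 0.0162 mid [ 0.0263 -0.0007 -0.0264]
244 247 322 y -0.0172 0.0163 mid [ 0.0246 -0.0011 -0.0306]
252 230 344 y -0.0273 0.0285 mid [ 0.0234  0.0003 -0.0354]
260 230 344 y -0.0258 0.0269 mid [ 0.0221  0.     -0.0397]
268 230 344 y -0.0245 0.0255 mid [ 0.0209  0.0004 -0.0438]
276 230 344 y -0.0237 0.0244 mid [ 0.0201 -0.0002 -0.0482]
284 230 344 y -0.0227 0.0233 mid [ 0.0198 -0.0001 -0.0534]
292 230 344 y -0.0219 0.0224 mid [ 0.0189  0.     -0.0569]
300 230 344 y -0.0213 0.0215 mid [ 0.0181  0.     -0.0604]
308 230 344 y -0.0207 0.0204 mid [ 0.016   0.     -0.0616]
316 230 344 y -0.0199 0.0196 mid [ 0.0135  0.     -0.0623]
```

```bash
python3 -c "
from h import *
a=cv2.imread('pics/w4.png')[100:380,130:430];cv2.imwrite('pics/w4c.png',cv2.resize(a,(640,597),interpolation=3))"
```

View pics/w4c.png

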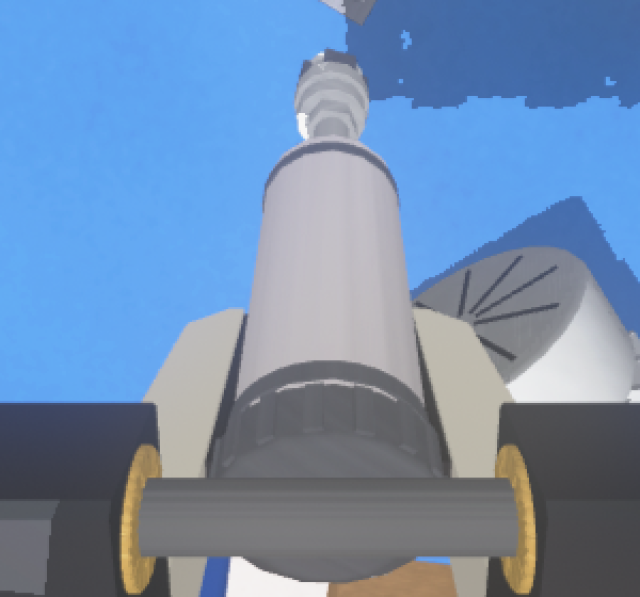

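```bash
python3 -c "
from h import *
_,p=cloud('w4');z=np.load('pics/w4.npz');T=z['T']@np.linalg.inv(np.array(optics.camera_model('wrist')['T_tool_cam']))
q=(p-T[:3,3])@T[:3,:3]
for v in range(268,400,6): print(v,q[v,285].round(4),q[v,215].round(4),q[v,160].round(4))
_,p=cloud('w1');z=np.load('pics/w1.npz');T=z['T']@np.linalg.inv(np.array(optics.camera_model('wrist')['T_tool_cam']))
q=(p-T[:3,3])@T[:3,:3]
print('w1',[ (v,u,q[v,u].round(4)) for v,u in((270,270),(300,270),(320,270),(340,270),(335,60),(345,60),(360,60),(300,200),(345,200))])
"
```

```text
268 [ 0.0216 -0.0006 -0.0451] [ 0.0079 -0.0314 -0.0184] [-0.1489 -0.1751  0.2885]
274 [ 0.02   -0.0006 -0.0466] [ 0.0077 -0.0304 -0.0235] [-0.1586 -0.1763  0.2891]
280 [ 0.0197 -0.0006 -0.0505] [ 0.0085 -0.0291 -0.0302] [-0.1689 -0.1778  0.2903]
286 [ 0.0199 -0.0006 -0.0549] [ 0.0084 -0.0283 -0.0347] [-0.1779 -0.1783  0.2893]
292 [ 0.0188 -0.0006 -0.0567] [ 0.0084 -0.0274 -0.0393] [ 0.0344 -0.0312 -0.0829]
298 [ 0.0176 -0.0006 -0.0584] [ 0.0079 -0.0268 -0.0427] [ 0.0337 -0.0308 -0.0844]
304 [ 0.0174 -0.0006 -0.0616] [ 0.0084 -0.0259 -0.0476] [ 0.0343 -0.0296 -0.0879]
310 [ 0.0151 -0.0006 -0.0614] [ 0.008  -0.0253 -0.0506] [ 0.035  -0.0283 -0.0913]
316 [ 0.0139 -0.0006 -0.0628] [ 0.0077 -0.0248 -0.0539] [ 0.0342 -0.028  -0.0924]
322 [ 0.012  -0.0006 -0.0633] [ 0.0079 -0.0241 -0.0576] [ 0.035  -0.0269 -0.0956]
328 [ 0.03   -0.0008 -0.0909] [ 0.0292 -0.0169 -0.0897] [ 0.0351 -0.0261 -0.0978]
334 [ 0.0286 -0.0008 -0.0912] [ 0.0288 -0.0166 -0.0914] [ 0.0351 -0.0255 -0.0997]
340 [ 0.0283 -0.0008 -0.0928] [ 0.029  -0.0161 -0.0937] [ 0.0338 -0.0256 -0.0999]
346 [ 0.0269 -0.0008 -0.093 ] [ 0.
[... 436 characters left out ...]
025  -0.0265 -0.0997]
382 [-0.7842  0.005   0.7452] [-0.0012 -0.0215 -0.0739] [ 0.0249 -0.026  -0.1012]
388 [-0.7886  0.0049  0.7255] [-0.0028 -0.0215 -0.0745] [ 0.0224 -0.0266 -0.1002]
394 [-0.7875  0.0047  0.7011] [-0.0043 -0.0214 -0.0753] [ 0.021  -0.0267 -0.1004]
w1 [(270, 270, array([ 0.008 , -0.007 , -0.0204])), (300, 270, array([ 0.0343, -0.0043, -0.0863])), (320, 270, array([ 0.0344, -0.004 , -0.0942])), (340, 270, array([ 0.0341, -0.0038, -0.1002])), (335, 60, array([ 0.0285, -0.0516, -0.0913])), (345, 60, array([ 0.0282, -0.0498, -0.0942])), (360, 60, array([ 0.0239, -0.0508, -0.0938])), (300, 200, array([ 0.0343, -0.0207, -0.0863])), (345, 200, array([ 0.0332, -0.0175, -0.1006]))]
```

The gun pivoted about its cap, roughly 40 mm above the grip centre, so the tilt is only 17°. I'll put the coupler back in the rim and carry on with the arc about that hinge.

```bash
python3 -m jog '[[25,0,0,0],[33,0,0,0],[20,0,0,0],[5,0,15,0],[0,0,30,0],[0,0,20,0],[0,0,0,0]]'
python3 -m jog '[[-5,0,0,0],[-9.5,0,2.5,0],[-9.5,0,3,0],[-8,0,3.5,0],[-8,0,3.5,0],[-8,0,4,0],[-8,0,4.5,0],[0,0,0,0]]'
python3 -m jog '[[-8,0,5,0],[0,0,0,0],[-10,0,-14,0],[-17,0,-25,0],[-15,0,-20,0],[0,0,0,0]]'
python3 -c "
from h import *
to([.45,-.3176,.25]);shot('wrist','w5');gunfit('w5')"
```

```text
t: 12.65
tcp_pos: [0.4555, -0.3665, 0.2214]
orientation: [-0.003, 0.657, 0.754, 0.0]
contact_force: [-1.1, 0.7, -4.6]
finger_gap: 0.0381
finger_force: 30.0
t: 13.65
tcp_pos: [0.4642, -0.4233, 0.2029]
orientation: [-0.001, 0.657, 0.754, 0.0]
contact_force: [-0.4, 1.0, -4.0]
finger_gap: 0.0377
finger_force: 30.0
t: 14.4
tcp_pos: [0.4718, -0.4742, 0.26]
orientation: [0.002, 0.657, 0.754, -0.001]
contact_force: [-0.5, 1.0, -5.2]
finger_gap: 0.0376
finger_force: 30.0
tool mm [158.1  -0.4   9.4] yaw 1.707 tilt [ 0.002 -0.004 -1.   ] F [-0.5  1.  -5.2] t 14.4
n 1865 rms 0.0003887267747217267 axis [0.3667 0.011  0.9303] tilt deg 21.51 side deg 0.63 c [ 0.0148 -0.0007 -0.011 ] end s [0.1291 0.1321 0.1335] 786
0.02 492 0.0181; 0.03 414 0.018; 0.04 386 0.0179; 0.05 253 0.0182; 0.06 4 0.016; 0.07 9 0.0096; 0.08 53 0.0054; 0.09 208 0.0065; 0.1 368 0.0096; 0.11 235 0.0116; 0.12 85 0.0123; 0.13 98 0.0115;
```

The hinge is confirmed at the cap. The gun sagged back under gravity because 30 N of grip is too little, so I'll redo the tilt at 60 N.

```bash
python3 -m jog '[[25,0,0,0],[40,0,0,0],[25,0,5,0],[4,0,16,0],[0,0,18,0],[0,0,0,0]]' 20 60
python3 -m jog '[[-7,0,2,0],[-8,0,3,0],[-8,0,3.5,0],[-8,0,4,0],[-8,0,5,0],[-7,0,5,0],[-4,0,3,0],[0,0,0,0]]'
python3 -m jog '[[-6,0,-7,0],[-15,0,-17,0],[-15,0,-17,0],[0,0,-15,0],[0,0,0,0],[0,0,0,0]]'
python3 -c "
from h import *
to([.45,-.3176,.25]);shot('wrist','w6');gunfit('w6')"
```

```text
t: 15.2
tcp_pos: [0.4571, -0.3786, 0.2152]
orientation: [-0.003, 0.657, 0.754, 0.0]
contact_force: [-0.2, 0.8, -4.6]
finger_gap: 0.0367
finger_force: 60.0
t: 16.2
tcp_pos: [0.4653, -0.4289, 0.1928]
orientation: [-0.0, 0.657, 0.754, 0.0]
contact_force: [-0.3, 1.7, -2.2]
finger_gap: 0.0373
finger_force: 60.0
t: 16.95
tcp_pos: [0.4701, -0.464, 0.2487]
orientation: [-0.0, 0.657, 0.754, 0.0]
contact_force: [-0.4, 0.1, -5.1]
finger_gap: 0.0374
finger_force: 60.0
tool mm [ 1.478e+02  1.000e-01 -1.200e+00] yaw 1.7082 tilt [-0.001  0.001 -1.   ] F [-0.4  0.1 -5.1] t 16.95
n 0 rms nan axis [0.5729 0.     0.8196] tilt deg 34.95 side deg 0.0 c [ 0.     0.    -0.011] end s [0.1297 0.141  0.1425] 467
0.02 38 0.0229; 0.08 66 0.0242; 0.09 97 0.0192; 0.1 252 0.0182; 0.11 452 0.0202; 0.12 285 0.0221; 0.13 124 0.0233;
  return _methods._mean(a, axis=axis, dtype=dtype,
  ret = ret.dtype.type(ret / rcount)
```

Fit start is off; re-run it with a hinge-based initial guess.

```bash
sed -i 's/a=a0; c=G.copy()/a=a0; c=G+[.023,0,0]/; s/(r<.0205)&(r>.013)/(r<.023+.004*(k==0))\&(r>.010)/' h.py; python3 -c "
from h import *
gunfit('w6')"
```

```text
n 2186 rms 0.001428875054225574 axis [ 0.4892 -0.0009  0.8722] tilt deg 29.29 side deg -0.05 c [ 0.0249 -0.0007 -0.011 ] end s [0.1252 0.1274 0.1287] 853
0.02 613 0.0175; 0.03 548 0.0178; 0.04 579 0.0183; 0.05 207 0.018; 0.06 21 0.0111; 0.07 13 0.0073; 0.08 98 0.0069; 0.09 203 0.0087; 0.1 170 0.0132; 0.11 182 0.0148; 0.12 131 0.0146; 0.13 37 0.0137;
```

```bash
sed -i 's/(s>.025)&(s<.075)/(s>.012)\&(s<.050)/; s/r<.023+.004\*(k==0)/r<(.03,.021,.020,.0195)[k]/' h.py; python3 -c "
from h import *
gunfit('w6');shot('wrist','w7');gunfit('w7');gunfit('w5')"
```

```text
n 3484 rms 0.000391308479714426 axis [0.523  0.0048 0.8523] tilt deg 31.54 side deg 0.28 c [ 0.0233 -0.0009 -0.011 ] end s [0.1263 0.1286 0.1298] 884
0.02 626 0.018; 0.03 544 0.0179; 0.04 585 0.018; 0.05 262 0.0176; 0.07 9 0.0084; 0.08 103 0.0054; 0.09 269 0.007; 0.1 200 0.0109; 0.11 261 0.0121; 0.12 128 0.0118; 0.13 75 0.0111; 
n 3481 rms 0.000396850786455892 axis [0.523  0.0052 0.8523] tilt deg 31.53 side deg 0.3 c [ 0.0233 -0.0009 -0.011 ] end s [0.1265 0.1287 0.1297] 890
0.02 618 0.018; 0.03 543 0.0179; 0.04 604 0.018; 0.05 264 0.0177; 0.07 15 0.0084; 0.08 104 0.0054; 0.09 264 0.007; 0.1 193 0.0107; 0.11 282 0.012; 0.12 118 0.0118; 0.13 74 0.011; 
n 0 rms nan axis [0.9862 0.0222 0.1639] tilt deg 80.57 side deg 1.27 c [-0.1217 -0.0037 -0.011 ] end s [0.1595 0.1598 0.16  ] 755
0.13 131 0.0233; h.py:38: RuntimeWarning: invalid value encountered in sqrt
  aa=np.array([x[0],x[1],np.sqrt(1-x[0]**2-x[1]**2)]);w=b-np.array([x[2],x[3],G[2]]);return np.linalg.norm(w-np.outer(w@aa,aa),axis=1)-.018
  return _methods._mean(a, axis=axis, dtype=dtype,
  ret = ret.dtype.type(ret / rcount)
```

```bash
python3 -c "
from h import *
to(fix(-.0004,-.1365,.2141+.02))"
```

```text
tool mm [292.6  64.4  14.4] yaw 1.7083 tilt [-0.001  0.001 -1.   ] F [ 0.4 -0.1 -4.9] t 17.05
```

```bash
python3 -m jog '[[5,0,-10,0],[15,5,-10,0],[25,6,0,0],[30,7,0,0],[30,7,0,0],[30,7,0,0],[30,7,0,0],[30,7,0,0]]'
python3 -m jog '[[30,7,0,0],[28,6,0,0],[20,4,5,0],[12,1,10,0],[5,0,10,0],[3,0,5,0],[0,0,0,0],[0,0,0,0]]'
python3 -c "
from h import *
to(fix(-.0004,-.1365,.2141));shot('wrist','w8');gunfit('w8')
im=cv2.imread('pics/w8.png')[40:240,160:400];cv2.imwrite('pics/w8c.png',cv2.resize(im,(720,600),interpolation=3))"
```

```text
t: 18.05
tcp_pos: [0.4894, -0.2632, 0.2705]
orientation: [0.001, 0.657, 0.754, 0.0]
contact_force: [0.4, 0.2, -4.5]
finger_gap: 0.0374
finger_force: 60.0
t: 19.05
tcp_pos: [0.4937, -0.1661, 0.2395]
orientation: [0.0, 0.657, 0.754, -0.0]
contact_force: [0.1, 0.2, -4.3]
finger_gap: 0.0366
finger_force: 60.0
tool mm [ 1.   0.1 25.4] yaw 1.7072 tilt [ 0. -0. -1.] F [ 0.1  0.2 -4.3] t 19.05
n 3486 rms 0.0003880320453977352 axis [0.5222 0.0061 0.8528] tilt deg 31.48 side deg 0.35 c [ 0.0233 -0.001  -0.011 ] end s [0.1266 0.1287 0.1299] 887
0.02 608 0.018; 0.03 548 0.0179; 0.04 591 0.018; 0.05 263 0.0176; 0.07 4 0.0092; 0.08 96 0.0053; 0.09 272 0.007; 0.1 188 0.0109; 0.11 261 0.0121; 0.12 122 0.0118; 0.13 77 0.011;
```

View pics/w8c.png

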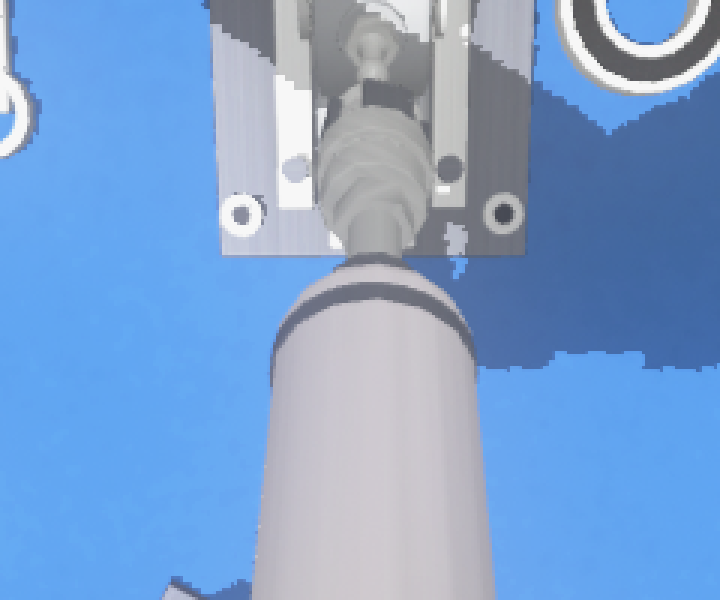

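The nipple (373,40) lines up sideways with the coupler (375,110). I'll approach along the nipple axis.

```bash
python3 -m jog '[[0,0,10,0],[1,0,15,0],[5,0,6,0],[5,0,7,0],[0,0,0,0]]'
python3 -m jog '[[4,0,6.5,0],[0,0,0,0],[0,0,0,0]]'
python3 -c "
from h import *
to(fix(-.0004,-.1239,.1775))
shot('scene','s2');im=cv2.imread('pics/s2.png')[130:250,210:370];cv2.imwrite('pics/s2c.png',cv2.resize(im,(800,600),interpolation=3))"
```

```text
t: 19.73
tcp_pos: [0.4917, -0.154, 0.2006]
orientation: [-0.001, 0.657, 0.754, -0.0]
contact_force: [0.0, 0.8, -5.1]
finger_gap: 0.0374
finger_force: 60.0
t: 20.1
tcp_pos: [0.4917, -0.1508, 0.195]
orientation: [0.0, 0.657, 0.754, 0.0]
contact_force: [0.1, 0.2, -4.1]
finger_gap: 0.0371
finger_force: 60.0
tool mm [-2.   0.  17.5] yaw 1.708 tilt [ 0. -0. -1.] F [ 0.1  0.2 -4.1] t 20.1
```

View pics/s2c.png

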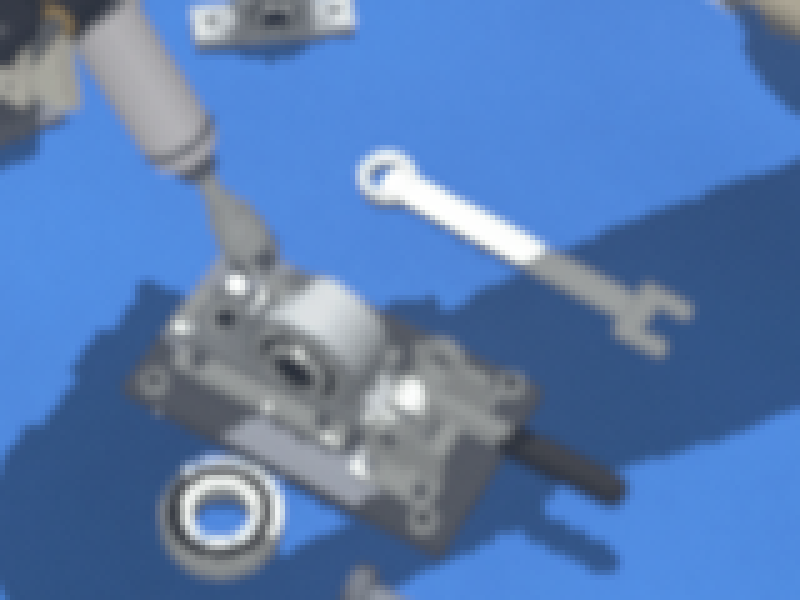

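The coupler mouth is over the nipple at (262,262) with no load yet, and the handle is down. I'll press in small steps.

```bash
python3 -m jog '[[0,0,3,0],[0,0,0,0]]'; python3 -m jog '[[0,0,2,0],[0,0,0,0]]'; python3 -m jog '[[-0.3,0,2,0],[0,0,0,0]]'
```

```text
t: 20.4
tcp_pos: [0.4916, -0.151, 0.1918]
orientation: [0.0, 0.657, 0.754, -0.0]
contact_force: [-0.1, -1.2, -3.0]
finger_gap: 0.0369
finger_force: 60.0
t: 20.65
tcp_pos: [0.4919, -0.1513, 0.1905]
orientation: [0.001, 0.657, 0.754, -0.0]
contact_force: [-0.8, -3.6, 1.5]
finger_gap: 0.037
finger_force: 60.0
t: 20.9
tcp_pos: [0.492, -0.1516, 0.1884]
orientation: [0.001, 0.657, 0.754, 0.0]
contact_force: [-1.4, -5.0, 3.0]
finger_gap: 0.0368
finger_force: 60.0
```

```bash
python3 -m jog '[[0,0,2,0],[0,0,0,0]]'; python3 -m jog '[[-0.3,0,2,0],[0,0,0,0]]'; python3 -m jog '[[-0.3,0,2,0],[0,0,0,0],[0,0,0,0]]';python3 -c "
from h import *
to(fix(-.0004,-.1239,.1775));shot('wrist','w9');gunfit('w9')"
```

```text
t: 21.15
tcp_pos: [0.4915, -0.1508, 0.1854]
orientation: [-0.0, 0.657, 0.754, 0.0]
contact_force: [1.3, -2.9, 1.2]
finger_gap: 0.037
finger_force: 60.0
t: 21.4
tcp_pos: [0.4914, -0.1509, 0.1832]
orientation: [-0.001, 0.657, 0.754, 0.0]
contact_force: [0.4, -1.4, -0.6]
finger_gap: 0.0371
finger_force: 60.0
t: 21.78
tcp_pos: [0.4915, -0.1513, 0.1814]
orientation: [-0.0, 0.657, 0.754, 0.0]
contact_force: [0.1, -2.2, -1.6]
finger_gap: 0.0371
finger_force: 60.0
tool mm [-1.4  0.2  3.9] yaw 1.708 tilt [-0.001  0.001 -1.   ] F [ 0.1 -2.2 -1.6] t 21.775
n 3631 rms 0.0004009639011820511 axis [0.5553 0.0062 0.8316] tilt deg 33.73 side deg 0.35 c [ 0.0254 -0.0009 -0.011 ] end s [0.1439 0.1485 0.1581] 2390
0.02 653 0.018; 0.03 581 0.0179; 0.04 643 0.0181; 0.05 232 0.0175; 0.06 30 0.0098; 0.07 19 0.0056; 0.08 105 0.0053; 0.09 205 0.0073; 0.1 181 0.011; 0.11 206 0.0124; 0.12 146 0.0118; 0.13 40 0.0112;
```

```bash
python3 -m jog '[[0,0,2,0],[0,0,0,0]]'; python3 -m jog '[[0.5,0,2,0],[0,0,0,0],[0,0,0,0]]'; python3 -m jog '[[0.5,0,1.5,0],[0,0,0,0],[0,0,0,0]]'
```

```text
t: 22.08
tcp_pos: [0.4918, -0.1518, 0.1799]
orientation: [0.0, 0.657, 0.754, -0.0]
contact_force: [-0.3, -3.2, -0.1]
finger_gap: 0.0368
finger_force: 60.0
t: 22.45
tcp_pos: [0.4917, -0.1512, 0.178]
orientation: [0.0, 0.657, 0.754, 0.0]
contact_force: [-0.1, -3.0, 2.5]
finger_gap: 0.0368
finger_force: 60.0
t: 22.82
tcp_pos: [0.4918, -0.151, 0.1768]
orientation: [0.001, 0.657, 0.754, -0.0]
contact_force: [0.6, -5.0, 3.9]
finger_gap: 0.0371
finger_force: 60.0
```

```bash
python3 -m jog '[[0.5,0,1,0],[0,0,0,0],[0,0,0,0]]'; python3 -m jog '[[0.5,0,1,0],[0,0,0,0],[0,0,0,0]]'; python3 -c "
from h import *
to(fix(-.0004,-.1239,.1775));shot('wrist','w10');a,c=gunfit('w10')
m=c+a*.131;s=sensors.read_state();w=np.array(s['tcp_pos'])+rot(s)@m;T=fix(-.0006,-.0332,.097);n=-.5736*U+.8192*Z;d=w-T;print('mouth along',d@n,'lat',d@X,(d-(d@n)*n)@U)"
```

```text
t: 23.2
tcp_pos: [0.4922, -0.1512, 0.1766]
orientation: [0.001, 0.657, 0.754, -0.0]
contact_force: [0.1, -7.0, 7.3]
finger_gap: 0.0371
finger_force: 60.0
t: 23.58
tcp_pos: [0.4925, -0.1514, 0.1763]
orientation: [0.002, 0.657, 0.754, -0.0]
contact_force: [-1.9, -10.2, 10.1]
finger_gap: 0.0367
finger_force: 60.0
tool mm [-1.2 -0.7 -1.2] yaw 1.7075 tilt [ 0.003 -0.004 -1.   ] F [ -1.9 -10.2  10.1] t 23.575
n 3697 rms 0.0004118916369774395 axis [ 0.5728 -0.0017  0.8197] tilt deg 34.95 side deg -0.1 c [ 0.0266 -0.0012 -0.011 ] end s [0.1394 0.1438 0.1527] 2384
0.02 673 0.018; 0.03 593 0.0179; 0.04 641 0.0182; 0.05 190 0.0174; 0.06 65 0.0099; 0.07 38 0.0055; 0.08 116 0.0054; 0.09 172 0.0078; 0.1 192 0.011; 0.11 206 0.0125; 0.12 159 0.0119; 0.13 30 0.0104; 
mouth along -0.021101411911454693 lat -0.0002752260870326521 -0.00023352884775712607
```

```bash
python3 -m jog '[[0,0,0,0],[0,0,0,0],[0,0,0,0],[0,0,0,0]]'; python3 -c "
from workcell import order
print(order.close_job())"
```

```text
t: 24.12
tcp_pos: [0.4924, -0.1514, 0.1763]
orientation: [0.002, 0.657, 0.754, -0.0]
contact_force: [-0.9, -10.8, 10.5]
finger_gap: 0.0372
finger_force: 60.0
the job is handed in; nothing more can be done
None
```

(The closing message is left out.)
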